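# Slide the slate coaster home along the tray's back rim

## Task

Put the loose square slate coaster back in its corner bay of the wooden serving tray without picking it up: with a fingertip or the outside of the fingers, push it flat against the tray's back rim (the long rim farther from the robot), then, keeping it against that rim, slide it along the rim to the left until it is fully home in the corner, snug against both the back rim and the left end rim. Do not lift or tip the coaster, leave the cup, jar, spoon and glasses as they stand, and take the hand away at the end.

Things in the scene. Friction and masses are not known exactly. Their poses are not given: they have to be found in the camera images.
- tray: Heavy oak serving tray, does not move. 300 x 480 mm, floor top 12 mm above the table. Origin under its centre at table level; x axis across it to the back rim (away from the robot), y along it to the left end, z up. Rims 10 mm thick, 24 mm above the floor; inner faces at x = +140 (back), -140, y = +230 (left), -230 mm. A black bow handle juts 30 mm from each end.
- bay (a point): Where the centre of the seated coaster belongs: x 100, y 190 mm in the tray's frame, 4.5 mm above its floor. The bay is the corner of back and left end rims; its third side is a low wooden cheek (cheek). It is 86 mm wide (x), 60 mm deep (y) and open towards -y, where a seated coaster stands out 20 mm.
- cheek (a point): Top of the free end of the cheek, the bay's low third side: a wooden strip parallel to the back rim, 8 mm thick (x = 46 to 54 mm in the tray's frame), 14 mm above the floor, from this point (y = 170 mm) to the left end rim. Another low wall, 6 mm thick and 12 mm above the floor, runs along the whole tray at x = -100 mm and parts off the spoon trough at the front.
- coaster: Square slate coaster, 80 x 80 x 9 mm, about 0.10 to 0.21 kg, lying flat and loose on the tray's floor, clear of the rims and to the right of the bay; origin at the centre of its underside, x and y axes square to its edges, z up. At the start it is turned by up to 0.5 rad against the tray. It slides with a friction coefficient of about 0.5 to 0.7.
- espresso_cup: White ceramic cup without a handle, 60 mm across the mouth, 60 mm high, standing on the tray in front of the bay (between the bay and the spoon trough); origin at the centre of its underside. Leave it alone.
- sugar_jar: Glass sugar jar with a steel lid and a small ball on it, 60 mm across, 69 mm high, standing next to the cup on the tray (which of the two is nearer the left end changes); origin at the centre of its underside. Leave it alone.
- teaspoon: Steel teaspoon 130 mm long, lying in the tray's front trough; origin at its middle on the underside. Leave it alone.
- tumbler_a: Empty clear plastic tumbler, 74 mm across the mouth, 95 mm high, on the table to the left of the tray; origin at the centre of its underside. Leave it alone.
- tumbler_b: The same kind of tumbler, on the table to the right of the tray. Leave it alone.
Mind the look-alikes: they are no part of the job. Leave any blue or yellow look-alike of the coaster alone.

How it is judged:
By the outcome, as a careful person would: the job done as asked, in the order asked, and still so for the second after the job is handed in, with the robot touching nothing.
It also fails if it takes over 51 s, if anything falls off the work surface, if the arm or the gripper's body presses on something with over 40 N, if the wrist force passes 120 N, or if a joint passes its speed limit or range.

## Robot

A 6-joint arm with a two-finger parallel gripper is mounted at the origin on the work surface. World frame = base frame: x ahead of the robot, y to its left, z up, the work surface at z = 0. Lengths are in m, angles in rad, forces in N, time in s.
With the tool pointing down it reaches from about 0.375 to 0.975 m from the base axis. Payload 3.8 kg.
Tool frame: the origin (TCP) lies where the fingers leave the gripper's body, on its centre line; the fingertips stand 73 mm ahead of it and the grasp point (between the pads) lies 54 mm ahead of it; z points along the fingers, y is the line along which they close (so a half turn about z gives the same grasp; the last joint's range is limited). The gripper opens to 85 mm and grips with 20 to 120 N. Pads are 22 mm wide; open, the fingers measure 114 mm over their backs; the gripper's body (76 mm by 85 mm) begins 54 mm behind the grasp point. The pads swing forward as they close: fully open they stand 13 mm farther back than shut.
Start: joints at [-1.179, 0.264, 1.604, -0, 1.274, -0.037], TCP at [0.281, -0.614, 0.304] pointing down, gripper open.
Joint ranges: [-2.63, 2.63], [-0.94, 2.18], [0.31, 2.57], [-1.31, 4.45], [0, 2.66], [-2.55, 2.55]. Speed limits (rad/s): [2.57, 2.57, 3.14, 3.14, 3.14, 3.14].

## Interface

Orientations are given as a rotation vector (axis times angle).
In Python, from workcell import read_state, viewer, bot gives the robot as it stands.
- The arm moves only by the tool jog_arm, never from a script. Its argument "increments" is a list that holds one entry, the list of rows, each a list of 7 numbers: the shift along the tool's x, y, z in units of 30 mm (1.0 is 30 mm), then the turn, a rotation vector about the tool's x, y, z in units of 6 degrees (1.0 is 6 degrees), then the opening, from -1 (shut) to 1 (fully open). A call has exactly 5 rows; each row shifts and turns the commanded pose from where the row before left it, along the tool's axes as they then stand; what a row does not reach is not made up. A row lasts 1/12 s, in which the tool goes at most 41.7 mm and 7.16 degrees, less where a joint would pass 70% of its speed; a pose out of reach is approached as far as the arm can. A call is refused whole if a number of a shift passes 1 or a number of a turn 1, either way. A call with a gripper value outside its range is refused whole. The fingers move at their own pace and stop on an object; "force" is the grip in N (left out, the last holds). Time passes only in rows, so rows that do not move let the fingers close, or fill a call up. It gives the time, the measured TCP pose, the force, the opening and the grip force at its end, in the units of the state.
- read_state(): the state, without advancing time (a new reading comes with each control period).
- viewer.read_camera(name): name is "side" or "top" or "wrist"; returns (picture, depth): 400x640x3 uint8, blue, green, red; 400x640 float32, m along the optical axis (not along the pixel's ray), 0 where there is no reading.
- viewer.camera_params(name): a dict with "fx", "fy", "cx", "cy" (pixels), "k1" (the pictures are not rectified: a ray, as slopes to the right and down, at radius r is drawn at 1 + k1 r^2 times it, then the intrinsics apply), "R" (3x3) and "t" (3): a world point X has camera coordinates R X + t; the wrist camera has in their place "hand_eye" (4x4, takes a point from camera to tool coordinates, whose origin is the TCP and whose axes are the flange's). Camera axes: x right, y down, z forward; pixel columns grow to the right and rows downward; lengths in m; the calibration is good to about 2 mm. A picture is of the moment at which its call begins: read the wrist's pose just before it. camera_params takes no time and is no camera call.
- bot.finish_job(): hands the job in; it is judged then, once.
The state is a dict: "time": time; "q": joint angles; "joint_vel": joint speeds; "joint_torque": joint torques, N m; "tool_pos": TCP position; "tcp_rot": TCP orientation; "wrist_force": force on the tool from outside, world axes, zero at the start; "torque": the same for the moment, N m; "width": opening from 0.0 (shut) to 1.0 (fully open); "grip_force": force on a finger pad.
Only numpy, scipy, OpenCV 4.12 (cv2) and the standard library are available. Lean on these libraries where they do the work, as an engineer would, in place of code of your own. Each camera call takes 0.05 s, during which the arm holds its last target. There are 200 camera calls.

## Working session

There is one attempt and no reset: what is moved stays moved. The work goes in short steps, Python scripts to look and compute and a tool call to move; the robot and the scene stay as the last step left them, time stands still between calls to the robot, and variables do not carry over. Pictures are saved under pics/ and viewed, at most 10 in all, crops included, and the job is handed in when it is done.

Besides the shell and the picture viewer there is one more tool, called after "Emit:" as name(argument=value, ...) on one line, values as JSON. jog_arm: Moves the arm, as the interface text tells. Its arguments: {"type":"object","properties":{"increments":{"type":"array","items":{"type":"array","items":{"type":"array","items":{"type":"number"}}}},"force":{"type":"number"}},"required":["increments"]}

```bash
mkdir -p pics; ls; python3 - <<'E'
from workcell import read_state, viewer, bot
import cv2,numpy as np
s=read_state();print(s['time'],s['tool_pos'],s['tcp_rot'],s['width'])
for n in ['top','side']:
    p,d=viewer.read_camera(n);cv2.imwrite(f'pics/{n}0.png',p);np.save(f'{n}0.npy',d)
    print(n,viewer.camera_params(n))
print(viewer.camera_params('wrist'))
E
```

```text
pics
0.0 [ 0.2804511  -0.61334982  0.30254556] [-3.06747216e+00 -6.67959522e-01  5.66600458e-04] 0.9978771034627525
top {'fx': 446.4482858226947, 'fy': 446.4482858226947, 'cx': 325.9877871453228, 'cy': 195.64209299568253, 'k1': -0.04241928932382795, 'R': array([[-0.00574782, -0.99982786, -0.01764115],
       [-0.99613822,  0.00727043, -0.08749738],
       [ 0.08761058,  0.01707011, -0.99600853]]), 't': array([0.02761805, 0.45079778, 1.47530037])}
side {'fx': 397.1734656363685, 'fy': 397.1734656363685, 'cx': 318.8392322681275, 'cy': 197.6404189209656, 'k1': -0.08272143635850904, 'R': array([[-0.9943545 , -0.10443361, -0.01878152],
       [-0.0519132 ,  0.63317253, -0.77226781],
       [ 0.09254265, -0.76693296, -0.63501944]]), 't': array([0.4237455 , 0.05691762, 1.41393546])}
{'fx': 353.4219495652051, 'fy': 353.4219495652051, 'cx': 315.01358173919897, 'cy': 202.92396705779305, 'k1': -0.03146918082289687, 'hand_eye': array([[ 3.07620367e-04, -9.59190570e-01, -2.82760243e-01,
         7.13244050e-02],
       [ 9.99999923e-01,  2.26225199e-04,  3.20509226e-04,
         1.21222952e-03],
       [-2.43461935e-04, -2.82760320e-01,  9.59190566e-01,
        -6.94135925e-02],
       [ 0.00000000e+00,  0.00000000e+00,  0.00000000e+00,
         1.00000000e+00]])}
```

View pics/top0.png

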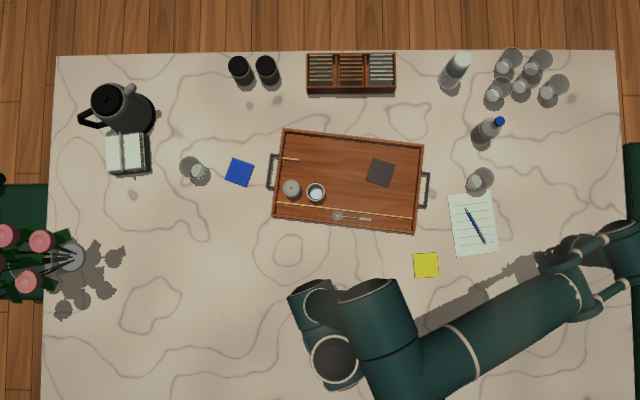

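View pics/side0.png

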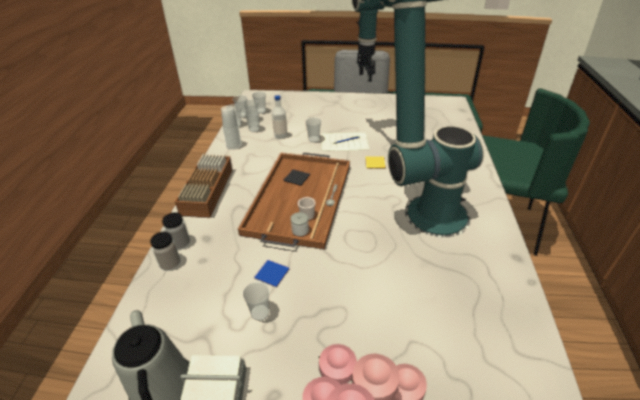

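The top view shows the tray with rim corners at about (284,129), (423,146), (415,234) and (272,216). The slate coaster is at (380,172), and the jar and cup are at (291,188) and (316,191). The side view agrees. Next I'll measure the tray and coaster.

```bash
cat > h.py <<'E'
from workcell import read_state, viewer, bot
import cv2,numpy as np
from scipy.spatial.transform import Rotation as Ro
def rays(c,px,z,pose=None):
    """pixels -> world points on plane height z"""
    K=np.array([[c['fx'],0,c['cx']],[0,c['fy'],c['cy']],[0,0,1]])
    px=np.asarray(px,float).reshape(-1,1,2)
    u=cv2.undistortPoints(px,K,np.array([c['k1'],0,0,0,0]))[:,0]
    d=np.c_[u,np.ones(len(u))]
    if pose is None: R=c['R'].T;o=-R@c['t']
    else:
        p,r=pose;Rt=Ro.from_rotvec(r).as_matrix();H=c['hand_eye']
        R=Rt@H[:3,:3];o=Rt@H[:3,3]+p
    d=d@R.T
    return o+d*((z-o[2])/d[:,2])[:,None]
def blob(mask,near=None):
    cs,_=cv2.findContours(mask.astype(np.uint8),cv2.RETR_EXTERNAL,cv2.CHAIN_APPROX_NONE)
    return max(cs,key=cv2.contourArea)
def rect(pts):
    (c,s,a)=cv2.minAreaRect((np.asarray(pts)[:,:2]*1000).astype(np.float32))
    return np.array(c)/1000,np.array(s),a
E
python3 - <<'E'
from h import *
p=cv2.imread('pics/top0.png');c=viewer.camera_params('top')
h=cv2.cvtColor(p,cv2.COLOR_BGR2HSV)
m=np.zeros(p.shape[:2],bool);m[115:245,268:430]=1
b=(h[...,1]>110)&(h[...,0]<20)&m
t=blob(cv2.morphologyEx(b.astype(np.uint8),cv2.MORPH_CLOSE,np.ones((5,5))))
print('tray',rect(rays(c,t,.036)))
k=np.zeros_like(m);k[150:195,358:402]=1
k&=(h[...,1]<110)&(h[...,2]<110)
q=blob(k);print(cv2.contourArea(q),'coaster',rect(rays(c,q,.021)))
print(rays(c,[[284,129],[423,146],[415,234],[272,216]],.036))
print('jar,cup',rays(c,[[291,186],[316,189]],.07))
E
```

```text
tray (array([ 0.5017294 , -0.04742795]), array([479.90927124, 299.37374878]), 82.64407348632812)
511.5 coaster (array([ 0.52869598, -0.15751772]), array([79.41983795, 80.54548645]), 70.94091033935547)
[[ 0.6758777   0.16452432  0.036     ]
 [ 0.61371696 -0.30077586  0.036     ]
 [ 0.32099369 -0.26718671  0.036     ]
 [ 0.38323187  0.20349031  0.036     ]]
jar,cup [[0.4788427  0.13731193 0.07      ]
 [0.46842686 0.05608606 0.07      ]]
```

Emit:
jog_arm(increments=[[[0,0,0,0,0,1,-1],[0,0,0,0,0,1,-1],[0,0,0,0,0,1,-1],[0,0,0,0,0,1,-1],[0,0,0,0,0,1,-1]]], force=20)

```text
time: 0.52
tool_pos: [0.2805, -0.6135, 0.303]
tcp_rot: [-3.136, 0.157, 0.001]
wrist_force: [0.2, 0.2, 0.2]
width: 0.299
grip_force: 0.0
```

Emit:
jog_arm(increments=[[[0,0,0,0,0,0.33,-1],[0.23,-0.95,0,0,0,0,-1],[0.23,-0.95,0,0,0,0,-1],[0.23,-0.95,0,0,0,0,-1],[0.23,-0.95,0,0,0,0,-1]]])

```text
time: 0.93
tool_pos: [0.3227, -0.503, 0.303]
tcp_rot: [-3.134, 0.204, 0.001]
wrist_force: [0.8, 0.3, 0.0]
width: -0.004
grip_force: 0.0
```

Emit:
jog_arm(increments=[[[0.23,-0.95,0,0,0,0,-1],[0.23,-0.95,0,0,0,0,-1],[0.23,-0.95,0,0,0,0,-1],[0.23,-0.95,0,0,0,0,-1],[0.23,-0.95,0,0,0,0,-1]]])

```text
time: 1.35
tool_pos: [0.3754, -0.3659, 0.3033]
tcp_rot: [-3.134, 0.203, 0.001]
wrist_force: [0.5, -0.2, 0.2]
width: 0.001
grip_force: 0.0
```

Emit:
jog_arm(increments=[[[0.23,-0.95,0,0,0,0,-1],[0.23,-0.95,0,0,0,0,-1],[0.23,-0.95,0,0,0,0,-1],[0.23,-0.95,0,0,0,0,-1],[0,0,0,0,0,0,-1]]])

```text
time: 1.77
tool_pos: [0.4182, -0.254, 0.3034]
tcp_rot: [-3.132, 0.197, 0.0]
wrist_force: [0.4, -1.0, -1.1]
width: -0.0
grip_force: 0.0
```

```bash
python3 - <<'E'
from h import *
s=read_state();print(s['tool_pos'],s['tcp_rot'])
p,d=viewer.read_camera('wrist');cv2.imwrite('pics/w1.png',p);np.save('w1.npy',[s['tool_pos'],s['tcp_rot']])
E
```

```text
[ 0.4182144  -0.25398356  0.30337333] [-3.13245839e+00  1.97425146e-01  1.76708736e-04]
```

View pics/w1.png

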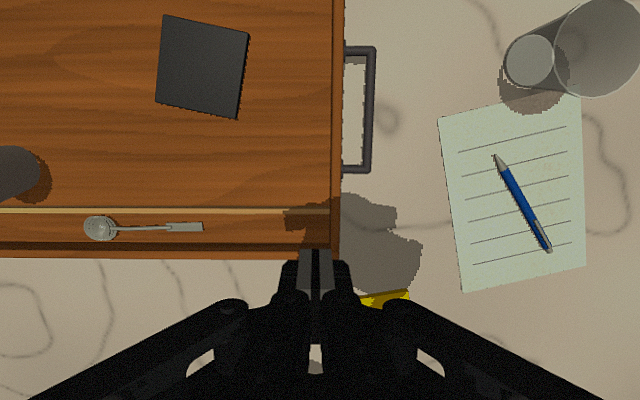

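The wrist view shows the coaster with corners at about (165,15), (249,33), (238,118) and (156,102). The tray's right rim runs near column 335, the low wall is at row 210 and the fingertips are at (315,260).

```bash
python3 - <<'E'
from h import *
p=cv2.imread('pics/w1.png');c=viewer.camera_params('wrist');pose=np.load('w1.npy')
h=cv2.cvtColor(p,cv2.COLOR_BGR2HSV)
k=np.zeros(p.shape[:2],bool);k[5:130,140:270]=1
k&=(h[...,1]<90)&(h[...,2]<110)
q=blob(k);cc,s,a=rect(rays(c,q,.021,pose));print(cc,s,a)
T=np.array([.5017,-.0474]);th=np.radians(-7.36);A=np.array([[np.cos(th),np.sin(th)],[-np.sin(th),np.cos(th)]])
print('coaster in tray',A@(cc-T),'tcp',A@(pose[0][:2]-T))
# right end rim outer edge top, and wall: check tray frame
print((rays(c,[[345,20],[340,190]],.036,pose)[:,:2]-T)@A.T)
print((rays(c,[[100,209],[250,209]],.024,pose)[:,:2]-T)@A.T)
E
```

```text
[ 0.53128864 -0.16047539] [80.40888214 79.27816772] 70.66866302490234
coaster in tray [ 0.04383017 -0.10835334] tcp [-0.05633372 -0.21557626]
[[ 0.08208425 -0.24182414]
 [-0.07027569 -0.2407843 ]]
[[-0.09466378  0.00926886]
 [-0.09397582 -0.14890721]]
```

Emit:
jog_arm(increments=[[[0.2,-0.9,0,0,0,0,-1],[0.2,-0.9,0,0,0,0,-1],[0.2,-0.9,0,0,0,0,-1],[0.1,-0.9,0,0,0,0,-1],[0,0,1,0,0,0,-1]]])

```text
time: 2.23
tool_pos: [0.4562, -0.1525, 0.2794]
tcp_rot: [3.133, -0.2, 0.018]
wrist_force: [-0.5, -0.6, 0.3]
width: -0.003
grip_force: 0.0
```

Emit:
jog_arm(increments=[[[0,0,1,0,0,0,-1],[0,0,1,0,0,0,-1],[0,0,1,0,0,0,-1],[0,0,1,0,0,0,-1],[0,0,0.9,0,0,0,-1]]])

```text
time: 2.65
tool_pos: [0.4513, -0.1543, 0.1249]
tcp_rot: [3.135, -0.204, -0.002]
wrist_force: [0.2, 0.8, 0.6]
width: -0.0
grip_force: 0.0
```

Emit:
jog_arm(increments=[[[0,0,0.6,0,0,0,-1],[0,0,0.3,0,0,0,-1],[0,0,0,0,0,0,-1],[0,0,0,0,0,0,-1],[0,0,0,0,0,0,-1]]])

```text
time: 3.07
tool_pos: [0.4533, -0.1544, 0.1012]
tcp_rot: [3.134, -0.204, 0.004]
wrist_force: [0.9, -0.4, -0.5]
width: -0.001
grip_force: 0.0
```

Emit:
jog_arm(increments=[[[0,-0.18,0.2,0,0,0,-1],[0,0,0.23,0,0,0,-1],[0,0,0,0,0,0,-1],[0,0,0,0,0,0,-1],[0,0,0,0,0,0,-1]]])

```text
time: 3.48
tool_pos: [0.4529, -0.1482, 0.0871]
tcp_rot: [3.135, -0.203, 0.0]
wrist_force: [-0.7, -0.3, 0.3]
width: -0.001
grip_force: 0.0
```

Emit:
jog_arm(increments=[[[0.2,0,0,0,0,0,-1],[0.3,0,0,0,0,0,-1],[0.3,0,0,0,0,0,-1],[0.3,0,0,0,0,0,-1],[0.3,0,0,0,0,0,-1]]])

```text
time: 3.9
tool_pos: [0.4956, -0.1539, 0.0871]
tcp_rot: [3.135, -0.203, -0.001]
wrist_force: [-1.6, 0.3, 1.2]
width: -0.003
grip_force: 0.8
```

Emit:
jog_arm(increments=[[[0.25,0,0,0,0,0,-1],[0.25,0,0,0,0,0,-1],[0.25,0,0,0,0,0,-1],[0.2,0,0,0,0,0,-1],[0.15,0,0,0,0,0,-1]]])

```text
time: 4.32
tool_pos: [0.5281, -0.1581, 0.0869]
tcp_rot: [3.135, -0.203, 0.001]
wrist_force: [-0.6, 0.0, 1.2]
width: 0.002
grip_force: 0.5
```

Emit:
jog_arm(increments=[[[0.07,0,0,0,0,0,-1],[0.07,0,0,0,0,0,-1],[0.05,0,0,0,0,0,-1],[0,0,0,0,0,0,-1],[0,0,0,0,0,0,-1]]])

```text
time: 4.73
tool_pos: [0.5329, -0.1587, 0.087]
tcp_rot: [3.135, -0.203, 0.001]
wrist_force: [0.1, 0.5, -0.6]
width: 0.001
grip_force: 0.0
```

Emit:
jog_arm(increments=[[[0.07,0,0,0,0,0,-1],[0.05,0,0,0,0,0,-1],[0.05,0,0,0,0,0,-1],[0,0,0,0,0,0,-1],[0,0,0,0,0,0,-1]]])

```text
time: 5.15
tool_pos: [0.5383, -0.1595, 0.0871]
tcp_rot: [3.135, -0.203, 0.001]
wrist_force: [-0.1, 0.6, -0.3]
width: -0.003
grip_force: 0.0
```

```bash
python3 - <<'E'
from h import *
s=read_state();print(s['wrist_force'])
p,d=viewer.read_camera('wrist');cv2.imwrite('pics/w2.png',p)
E
```

```text
[-0.14985519  0.64971461 -0.33836022]
```

View pics/w2.png

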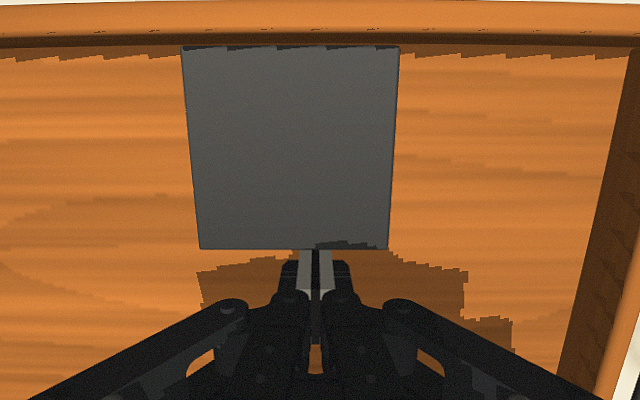

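The coaster is now square to the tray, with its back edge at row 46 almost at the rim and no contact force yet. I'll keep pushing until the force rises.

Emit:
jog_arm(increments=[[[0.05,0,0,0,0,0,-1],[0.05,0,0,0,0,0,-1],[0,0,0,0,0,0,-1],[0,0,0,0,0,0,-1],[0,0,0,0,0,0,-1]]])

```text
time: 5.62
tool_pos: [0.5401, -0.1596, 0.0868]
tcp_rot: [-3.135, 0.203, 0.003]
wrist_force: [-4.3, 0.1, 4.3]
width: -0.001
grip_force: 2.6
```

Emit:
jog_arm(increments=[[[0.05,0,0,0,0,0,-1],[0.03,0,0,0,0,0,-1],[0,0,0,0,0,0,-1],[0,0,0,0,0,0,-1],[0,0,0,0,0,0,-1]]])

```text
time: 6.03
tool_pos: [0.5405, -0.1596, 0.0865]
tcp_rot: [-3.134, 0.202, 0.011]
wrist_force: [-10.4, 0.9, 8.6]
width: 0.003
grip_force: 5.4
```

```bash
python3 - <<'E'
from h import *
s=read_state();pose=(s['tool_pos'],s['tcp_rot'])
p,d=viewer.read_camera('wrist');cv2.imwrite('pics/w3.png',p);c=viewer.camera_params('wrist')
h=cv2.cvtColor(p,cv2.COLOR_BGR2HSV)
k=np.zeros(p.shape[:2],bool);k[46:244,150:430]=1
k&=(h[...,1]<90)
q=blob(k);print(rect(rays(c,q,.021,pose)))
cv2.imwrite('pics/w3c.png',cv2.resize(p[0:80,150:430],None,fx=2.8,fy=2.8))
E
```

```text
(array([ 0.5933512 , -0.15862169]), array([78.61999512, 75.29418182]), 82.67315673828125)
```

View pics/w3c.png

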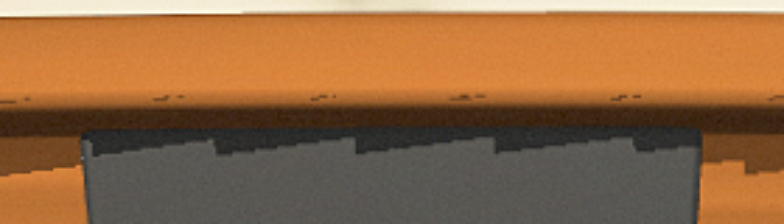

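The coaster lies flush along the rim at 82.67°, which matches the tray. Now I'll back off and go round to its right edge.

Emit:
jog_arm(increments=[[[-0.3,0,0,0,0,0,-1],[-0.3,0,0,0,0,0,-1],[0,0.6,0,0,0,0,-1],[0,0.8,0,0,0,0,-1],[0,0.75,0,0,0,0,-1]]])

```text
time: 6.5
tool_pos: [0.5172, -0.2221, 0.0872]
tcp_rot: [3.135, -0.201, 0.003]
wrist_force: [0.1, -0.0, 0.5]
width: -0.003
grip_force: 0.0
```

Emit:
jog_arm(increments=[[[0,0,0,0,0,0,-1],[0,0,0,0,0,0,-1],[0,0,0,0,0,0,-1],[0,0,0,0,0,0,-1],[0,0,0,0,0,0,-1]]])

```text
time: 6.92
tool_pos: [0.5171, -0.2208, 0.0869]
tcp_rot: [-3.135, 0.202, 0.0]
wrist_force: [-0.1, 0.0, 0.6]
width: -0.004
grip_force: 0.0
```

```bash
python3 - <<'E'
from h import *
T=np.array([.5017,-.0474]);th=np.radians(-7.36);A=np.array([[np.cos(th),np.sin(th)],[-np.sin(th),np.cos(th)]])
s=read_state();pose=(s['tool_pos'],s['tcp_rot']);print(s['tool_pos'],s['tcp_rot'],A@(s['tool_pos'][:2]-T))
p,d=viewer.read_camera('wrist');cv2.imwrite('pics/w4.png',p);c=viewer.camera_params('wrist')
h=cv2.cvtColor(p,cv2.COLOR_BGR2HSV)
k=np.zeros(p.shape[:2],bool);k[40:240,60:300]=1
k&=(h[...,1]<90)
q=blob(k);cc,sz,a=rect(rays(c,q,.021,pose));print(cc,sz,a,A@(cc-T))
w=(rays(c,q,.021,pose)[:,:2]-T)@A.T;print(w.min(0),w.max(0))
E
```

```text
[ 0.51712486 -0.22080627  0.08685768] [-3.13487923e+00  2.01572982e-01  8.07563315e-05] [ 0.03751168 -0.17000157]
[ 0.58495374 -0.16253471] [73.33969116 66.61540222] 82.54320526123047 [ 0.09731693 -0.10352103]
[ 0.06407064 -0.14020575] [ 0.13066464 -0.06679573]
```

Emit:
jog_arm(increments=[[[0.5,0,0,0,0,0,-1],[0.8,0,0,0,0,0,-1],[0.7,0,0,0,0,0,-1],[0.2,0,0,0,0,0,-1],[0,0,0,0,0,0,-1]]])

```text
time: 7.38
tool_pos: [0.5843, -0.23, 0.0873]
tcp_rot: [3.135, -0.201, 0.002]
wrist_force: [-0.9, -0.3, 0.6]
width: 0.001
grip_force: 0.0
```

Emit:
jog_arm(increments=[[[0,-0.2,0,0,0,0,-1],[0,-0.2,0,0,0,0,-1],[0,-0.2,0,0,0,0,-1],[0.02,-0.2,0,0,0,0,-1],[0.02,-0.2,0,0,0,0,-1]]])

```text
time: 7.8
tool_pos: [0.5865, -0.2, 0.0867]
tcp_rot: [3.135, -0.202, -0.003]
wrist_force: [-3.1, -2.5, 0.7]
width: 0.002
grip_force: 1.2
```

Emit:
jog_arm(increments=[[[0.01,-0.25,0,0,0,0,-1],[0.01,-0.25,0,0,0,0,-1],[0.01,-0.25,0,0,0,0,-1],[0.01,-0.25,0,0,0,0,-1],[0.01,-0.25,0,0,0,0,-1]]])

```text
time: 8.22
tool_pos: [0.5936, -0.1634, 0.0872]
tcp_rot: [3.134, -0.202, -0.002]
wrist_force: [-4.4, -4.4, 3.3]
width: -0.006
grip_force: 3.2
```

```bash
python3 - <<'E'
from h import *
s=read_state();print(s['tool_pos'],s['tcp_rot'])
T=np.array([.5017,-.0474]);th=np.radians(-7.36);A=np.array([[np.cos(th),np.sin(th)],[-np.sin(th),np.cos(th)]]);print(A@(s['tool_pos'][:2]-T))
p,d=viewer.read_camera('wrist');cv2.imwrite('pics/w5.png',p)
E
```

```text
[ 0.59363842 -0.16335478  0.08718485] [ 3.13404275e+00 -2.01674917e-01 -1.68369355e-03]
[ 0.1060351 -0.1032218]
```

View pics/w5.png

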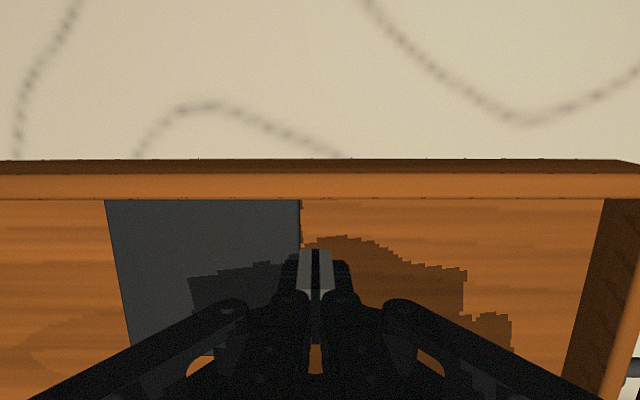

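The coaster is sliding flush with its back edge on the rim (row 199, columns 105–300) and the finger behind its right edge. Continuing.

Emit:
jog_arm(increments=[[[0,-0.35,0,0,0,0,-1],[0,-0.35,0,0,0,0,-1],[0,-0.35,0,0,0,0,-1],[0,-0.35,0,0,0,0,-1],[0,-0.35,0,0,0,0,-1]]])

```text
time: 8.68
tool_pos: [0.6003, -0.1116, 0.0872]
tcp_rot: [3.134, -0.202, -0.002]
wrist_force: [-4.2, -4.9, 3.3]
width: -0.004
grip_force: 3.9
```

Emit:
jog_arm(increments=[[[0,-0.35,0,0,0,0,-1],[0,-0.35,0,0,0,0,-1],[0,-0.35,0,0,0,0,-1],[0,-0.35,0,0,0,0,-1],[0,-0.35,0,0,0,0,-1]]])

```text
time: 9.1
tool_pos: [0.607, -0.0595, 0.0871]
tcp_rot: [3.134, -0.202, -0.002]
wrist_force: [-3.4, -4.7, 3.9]
width: -0.004
grip_force: 4.1
```

```bash
python3 - <<'E'
from h import *
s=read_state();print(s['tool_pos'],s['tcp_rot'],s['wrist_force'])
T=np.array([.5017,-.0474]);th=np.radians(-7.36);A=np.array([[np.cos(th),np.sin(th)],[-np.sin(th),np.cos(th)]]);print(A@(s['tool_pos'][:2]-T))
p,d=viewer.read_camera('wrist');cv2.imwrite('pics/w6.png',p)
E
```

```text
[ 0.60698181 -0.05945929  0.08714572] [ 3.13392910e+00 -2.02346631e-01 -2.11934512e-03] [-3.41379463 -4.68717289  3.91948794]
[0.10595921 0.00152701]
```

View pics/w6.png

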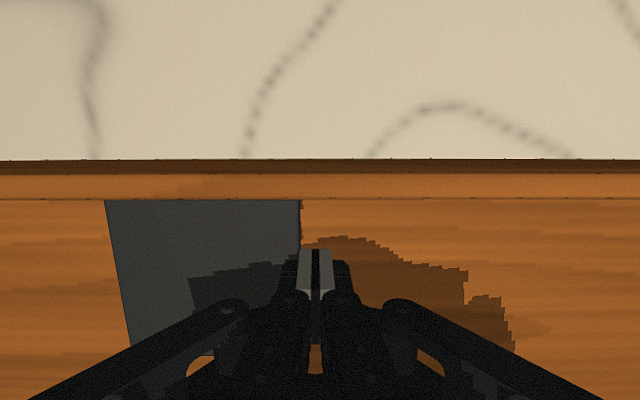

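It's steady: the coaster is still flush and square in the same image position. Remaining travel is about 130 mm.

Emit:
jog_arm(increments=[[[0,-0.35,0,0,0,0,-1],[0,-0.35,0,0,0,0,-1],[0,-0.35,0,0,0,0,-1],[0,-0.35,0,0,0,0,-1],[0,-0.35,0,0,0,0,-1]]])

```text
time: 9.57
tool_pos: [0.6136, -0.0078, 0.0871]
tcp_rot: [3.134, -0.202, -0.003]
wrist_force: [-4.4, -5.9, 5.0]
width: -0.003
grip_force: 5.0
```

Emit:
jog_arm(increments=[[[0,-0.35,0,0,0,0,-1],[0,-0.35,0,0,0,0,-1],[0,-0.35,0,0,0,0,-1],[0,-0.35,0,0,0,0,-1],[0,-0.3,0,0,0,0,-1]]])

```text
time: 9.98
tool_pos: [0.6201, 0.0429, 0.0871]
tcp_rot: [3.134, -0.202, -0.003]
wrist_force: [-5.6, -6.6, 4.6]
width: -0.0
grip_force: 5.3
```

Emit:
jog_arm(increments=[[[0,-0.2,0,0,0,0,-1],[0,-0.15,0,0,0,0,-1],[0,-0.15,0,0,0,0,-1],[0,-0.1,0,0,0,0,-1],[0,0,0,0,0,0,-1]]])

```text
time: 10.4
tool_pos: [0.6224, 0.0609, 0.0871]
tcp_rot: [3.134, -0.202, -0.003]
wrist_force: [-4.0, -4.2, 5.8]
width: -0.001
grip_force: 4.3
```

Emit:
jog_arm(increments=[[[0,-0.1,0,0,0,0,-1],[0,-0.1,0,0,0,0,-1],[0,-0.08,0,0,0,0,-1],[0,-0.05,0,0,0,0,-1],[0,0,0,0,0,0,-1]]])

```text
time: 10.82
tool_pos: [0.6236, 0.0702, 0.0871]
tcp_rot: [3.134, -0.202, -0.003]
wrist_force: [-4.4, -5.2, 6.7]
width: -0.001
grip_force: 4.9
```

Emit:
jog_arm(increments=[[[0,-0.05,0,0,0,0,-1],[0,0,0,0,0,0,-1],[0,0,0,0,0,0,-1],[0,0,0,0,0,0,-1],[0,0,0,0,0,0,-1]]])

```text
time: 11.23
tool_pos: [0.6238, 0.0716, 0.0871]
tcp_rot: [3.134, -0.203, -0.003]
wrist_force: [-4.5, -5.3, 6.1]
width: -0.001
grip_force: 5.0
```

Emit:
jog_arm(increments=[[[0,-0.05,0,0,0,0,-1],[0,-0.05,0,0,0,0,-1],[0,0,0,0,0,0,-1],[0,0,0,0,0,0,-1],[0,0,0,0,0,0,-1]]])

```text
time: 11.65
tool_pos: [0.6242, 0.0745, 0.0871]
tcp_rot: [3.134, -0.203, -0.003]
wrist_force: [-3.7, -5.9, 5.2]
width: 0.001
grip_force: 5.1
```

```bash
python3 - <<'E'
from h import *
p,d=viewer.read_camera('wrist');cv2.imwrite('pics/w7.png',p)
E
```

```text
(no output)
```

View pics/w7.png

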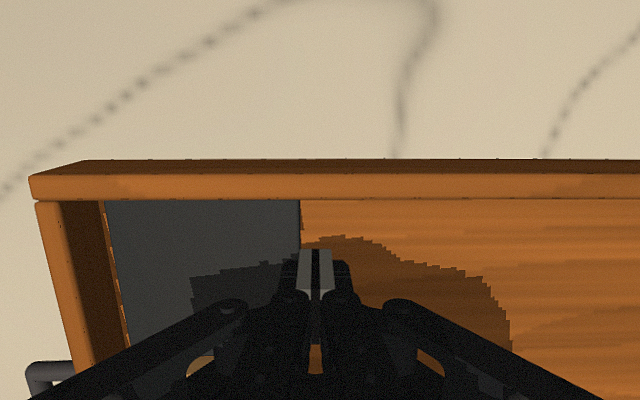

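The coaster's left edge (column about 105) is almost touching the left end rim. A little more.

Emit:
jog_arm(increments=[[[0,-0.05,0,0,0,0,-1],[0,0,0,0,0,0,-1],[0,0,0,0,0,0,-1],[0,0,0,0,0,0,-1],[0,0,0,0,0,0,-1]]])

```text
time: 12.12
tool_pos: [0.6244, 0.0759, 0.0871]
tcp_rot: [3.134, -0.203, -0.003]
wrist_force: [-5.2, -5.5, 5.1]
width: 0.001
grip_force: 5.1
```

Emit:
jog_arm(increments=[[[0,-0.05,0,0,0,0,-1],[0,0,0,0,0,0,-1],[0,0,0,0,0,0,-1],[0,0,0,0,0,0,-1],[0,0,0,0,0,0,-1]]])

```text
time: 12.53
tool_pos: [0.6246, 0.0774, 0.0871]
tcp_rot: [3.134, -0.203, -0.003]
wrist_force: [-4.4, -6.0, 4.8]
width: -0.004
grip_force: 5.2
```

Emit:
jog_arm(increments=[[[0,-0.05,0,0,0,0,-1],[0,-0.03,0,0,0,0,-1],[0,0,0,0,0,0,-1],[0,0,0,0,0,0,-1],[0,0,0,0,0,0,-1]]])

```text
time: 12.95
tool_pos: [0.6249, 0.0798, 0.0872]
tcp_rot: [3.134, -0.203, -0.003]
wrist_force: [-4.7, -7.1, 5.9]
width: 0.002
grip_force: 5.2
```

Emit:
jog_arm(increments=[[[0,-0.04,0,0,0,0,-1],[0,0,0,0,0,0,-1],[0,0,0,0,0,0,-1],[0,0,0,0,0,0,-1],[0,0,0,0,0,0,-1]]])

```text
time: 13.37
tool_pos: [0.625, 0.0809, 0.0871]
tcp_rot: [3.134, -0.203, -0.003]
wrist_force: [-4.4, -5.7, 6.0]
width: 0.002
grip_force: 5.2
```

```bash
python3 - <<'E'
from h import *
p,d=viewer.read_camera('wrist');cv2.imwrite('pics/w8.png',cv2.resize(p[150:350,20:320],None,fx=2.6,fy=2.6))
E
```

```text
(no output)
```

View pics/w8.png

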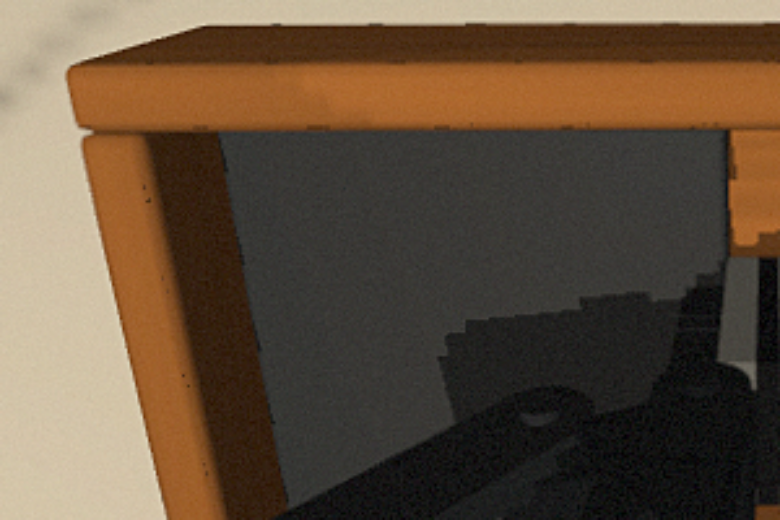

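The floor gap at the left rim is nearly gone (crop column about 220). I'll push on until the force rises.

Emit:
jog_arm(increments=[[[0,-0.04,0,0,0,0,-1],[0,0,0,0,0,0,-1],[0,0,0,0,0,0,-1],[0,0,0,0,0,0,-1],[0,0,0,0,0,0,-1]]])

```text
time: 13.83
tool_pos: [0.6251, 0.082, 0.0871]
tcp_rot: [3.133, -0.202, -0.004]
wrist_force: [-4.4, -5.9, 6.4]
width: -0.004
grip_force: 5.5
```

Emit:
jog_arm(increments=[[[0,-0.04,0,0,0,0,-1],[0,0,0,0,0,0,-1],[0,0,0,0,0,0,-1],[0,0,0,0,0,0,-1],[0,0,0,0,0,0,-1]]])

```text
time: 14.25
tool_pos: [0.6252, 0.0822, 0.0871]
tcp_rot: [3.132, -0.202, -0.004]
wrist_force: [-4.5, -11.2, 6.2]
width: 0.001
grip_force: 6.9
```

The force stepped up and motion stopped, so it's home. One firm nudge, then withdraw straight back and up.

Emit:
jog_arm(increments=[[[0,-0.05,0,0,0,0,-1],[0,0,0,0,0,0,-1],[0,0,0,0,0,0,-1],[0,0,0,0,0,0,-1],[0,0,0,0,0,0,-1]]])

```text
time: 14.67
tool_pos: [0.6252, 0.0824, 0.0871]
tcp_rot: [3.13, -0.201, -0.005]
wrist_force: [-5.4, -14.0, 7.7]
width: 0.004
grip_force: 8.7
```

Emit:
jog_arm(increments=[[[0,0.2,0,0,0,0,-1],[0,0.5,0,0,0,0,-1],[0,0.5,0,0,0,0,-1],[0,0,-0.3,0,0,0,-1],[0,0,-0.8,0,0,0,-1]]])

```text
time: 15.08
tool_pos: [0.6186, 0.0487, 0.1164]
tcp_rot: [3.134, -0.206, -0.013]
wrist_force: [-0.6, 0.6, -0.1]
width: 0.002
grip_force: 0.0
```

Emit:
jog_arm(increments=[[[0,0,-1,0,0,0,-1],[0,0,-1,0,0,0,-1],[-0.5,0.2,-1,0,0,0,-1],[-0.8,0.4,-1,0,0,0,-1],[-0.8,0.4,0,0,0,0,-1]]])

```text
time: 15.5
tool_pos: [0.5591, 0.0284, 0.248]
tcp_rot: [-3.133, 0.203, -0.021]
wrist_force: [0.0, -0.1, 0.3]
width: -0.004
grip_force: 0.0
```

Emit:
jog_arm(increments=[[[-0.8,0,0,0,0,0,-1],[-0.5,0,0,0,0,0,-1],[0,0,0,0,0,0,-1],[0,0,0,0,0,0,-1],[0,0,0,0,0,0,-1]]])

```text
time: 15.92
tool_pos: [0.5176, 0.0334, 0.2406]
tcp_rot: [-3.135, 0.203, -0.003]
wrist_force: [-0.1, -0.3, 0.4]
width: 0.002
grip_force: 0.0
```

```bash
python3 - <<'E'
from h import *
s=read_state();print(s['wrist_force'],s['tool_pos'])
p,d=viewer.read_camera('wrist');cv2.imwrite('pics/w9.png',p)
pose=(s['tool_pos'],s['tcp_rot']);c=viewer.camera_params('wrist')
h=cv2.cvtColor(p,cv2.COLOR_BGR2HSV)
q=blob((h[...,1]<90)&(h[...,2]<100)&(np.arange(400)[:,None]<200));print(rect(rays(c,q,.021,pose)))
E
```

```text
[-0.07120051 -0.31732162  0.41651556] [0.51758143 0.033363   0.24059805]
(array([0.62770471, 0.12569355]), array([80.88285828, 79.50359344]), 82.68058776855469)
```

View pics/w9.png

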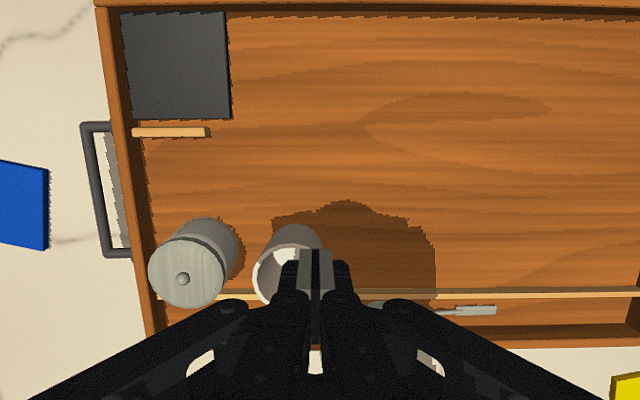

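The coaster is in the corner (pixels 120–230, 12–119), touching both rims and square at 82.68°. The cup and jar are where they were, and the hand is clear.

```bash
python3 -c "
from workcell import bot;print(bot.finish_job())"
```

```text
the job is handed in; nothing more can be done
None
```

The coaster is home in its corner bay, flush against the back and left end rims; I pushed it to the back rim first, then slid it left, took the hand away and handed the job in at about 16 s.

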